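# Draw the parts basket out of the cleaning well with a hook

### The arm

A 6-joint arm with a two-finger parallel gripper is mounted at the origin on the work surface. World frame = base frame: x ahead of the robot, y to its left, z up, the work surface at z = 0. Lengths are in m, angles in rad, forces in N, time in s.
With the tool pointing down it reaches from about 0.275 to 0.85 m from the base axis. Payload 5.2 kg.
Tool frame: the origin (TCP) lies on the centre line of the jaws, within the pads' length; the fingertips stand 25 mm ahead of it and the grasp point (between the pads) lies 6 mm ahead of it (ctrl.tip_reach is the distance from the TCP to the fingertips, in m); z points along the fingers, y is the direction in which the jaws open and shut (so a half turn about z gives the same grasp; the last joint's range is limited). The gripper opens to 85 mm and grips with 20 to 120 N. Pads are 22 mm wide; open, the fingers measure 114 mm over their backs; the gripper's body (76 mm by 85 mm) begins 54 mm behind the grasp point. The pads swing forward as they close: fully open they stand 13 mm farther back than shut.
Start: joints at [-1.508, 0.259, 1.535, -0, 1.348, -0.203], TCP at [0.144, -0.531, 0.256] pointing down, gripper open.
Joint ranges: [-3.14, 3.14], [-0.91, 2.08], [0.19, 2.58], [-1.22, 4.36], [0.22, 2.71], [-3.12, 3.12]. Speed limits (rad/s): [2.57, 2.57, 3.14, 3.14, 3.14, 3.14].

### API

Orientations are given as [roll, pitch, yaw] about the fixed x, y, z axes, in that order (R = Rz(yaw) Ry(pitch) Rx(roll)).
In Python, from station import ctrl, imaging, workorder, spotter gives the robot as it stands.
- The arm moves only by the tool apply_moves, never from a script. Its arguments are lists of equal length, an entry for each row: "travel": the shift along the world's x, y, z scaled (see below), a list of three; "turn": the turn, a rotation vector about the world's x, y, z scaled (see below), a list of three; "jaw": the closure, from 0 (fully open) to 1 (shut). A call has 1 to 10 rows; each row is the pose to reach, as a shift and turn from the pose commanded when the call began; what a row does not reach only later rows make up. The controller multiplies each number of a shift by 300 mm and each number of a turn by 90 degrees. A row lasts 1/12 s, in which the tool goes at most 41.7 mm and 7.16 degrees, less where a joint would pass 70% of its speed; a pose out of reach is approached as far as the arm can. A call with a number of a shift or a turn outside -1 to 1 is refused whole. A call with a gripper value outside its range is refused whole. The fingers move at their own pace and stop on an object; "squeeze" is the grip in N (left out, the last holds). Time passes only in rows, so rows that repeat a pose let the fingers close. It gives the time, the measured TCP pose, the force and the opening at its end, in the units of the state.
- ctrl.get_obs(): the state, without advancing time (a new reading comes with each control period).
- imaging.grab_frame(name): name is "scene" or "top" or "wrist"; returns a dict with "color" (480x640x3 uint8, red, green, blue), "camera_matrix" (3x3 intrinsics, pixels), "k1" (the pictures are not rectified: a ray, as slopes to the right and down, at radius r is drawn at 1 + k1 r^2 times it, then the intrinsics apply), "R" (3x3) and "t" (3): a world point X has camera coordinates R X + t. Camera axes: x right, y down, z forward; pixel columns grow to the right and rows downward; lengths in m; the calibration is good to about 2 mm. A picture is of the moment at which its call begins. There is no depth.
- workorder.finish_job(): hands the job in, once; it reports no verdict.
Trained networks look in a picture, given as the dict that the camera call returned (one of the last four; its "shot" number tells which), for a name from the list of things; names that differ only in an ending like _2 or _b are one class to them, and where a whole thing is asked for, a point or a joint stands for the part that bears it (a point fixed in the world has none). Each returns a list of dicts, best first, with "score" (0 to 1); they miss things now and then, are a little off and sometimes report something else, mostly with a low value. They report only what shows in the picture. A call takes as long as a camera call. They do not tell look-alikes from the thing itself.
- spotter.search_frame(target, picture): "point" ([x, y, z] in m, in world coordinates, good to about 4 mm: the middle of the surface that is visible of it).
The state is a dict: "time": time; "joints": joint angles; "qd": joint speeds; "effort": joint torques, N m; "tcp_pos": TCP position; "eef_rot": TCP orientation; "ft_force": force on the tool from outside, world axes, zero at the start; "wrist_torque": the same for the moment, N m; "finger_gap": finger opening in m.
Only numpy, scipy, OpenCV 4.12 (cv2) and the standard library are available. Lean on these libraries where they do the work, as an engineer would, in place of code of your own. Each camera call takes 0.05 s, during which the arm holds its last target. There are 200 camera calls.

### The job

Slide the shutter of the cleaning unit fully open; then take the draw hook from its stand, catch the basket's wire bail with it and draw the basket up out of the deep well, and stand the basket in the middle of the drying dish. Unhook it and hang the hook back on its forked stand, and leave the well open to air. Carry the basket steadily without letting it tip or swing wildly, never touch it with the gripper's fingers, and leave the other things on the bench alone.

Things in the scene. Friction and masses are not known exactly. Their poses are not given: they have to be found in the camera images.
- cleaner: fixed bench parts-cleaning unit, cream box 155 x 185 x 135 tall. Origin on the table under the axis of its deep round well, z up; the box spans x -65 to 90, y -60 to 125 about the origin. Well: vertical bore 56 dia, mouth at z 135, floor at z 6 (drained, empty but for the basket). Low guides along the shutter reach z 141.
- well_mouth (a point): centre of the well's mouth, on the top of the cleaning unit, 135 above the table
- shutter (a joint): sliding steel shutter (70 x 68 x 4 plate, its top 141 above the table) over the well's mouth; m, 0 = well covered, grows as it slides along the cleaner's +y, 0.072 = fully open against its stop. It stays where it is left; friction about 1.5 N
- shutter_knob (a point): centre of the top of the shutter's upright black knob (14 dia, 28 tall, its top 169 above the table); the knob stands on the plate, in line with the well's axis in cleaner x, and moves with it
- basket: closed steel parts basket standing on the well floor, 4 to spare all round: drum 48 dia x 24 tall, 0.12 kg. Origin: centre of its underside, z up. A rigid bail arches over it in its yz plane: 4 dia wire feet at y +-18, rising to a flat top bar 18 long (y), 4 wide, centre at z 54, 4 thick; the window below, z 24 to 52, is passed along x. Hung by the bail it swings if moved at over about 0.1 m/s
- bail_top (a point): middle of the bail's top bar, 54 above the basket's underside
- draw_hook: draw hook hanging in its stand, 0.09 kg. Origin: centre of the underside of its brass collar (30 dia, 4 thick), z up. Wooden handle above, 18 (x) by 14 (y), z 4 to 54: grip it across y near z 36. Below, a 5 dia rod down to z -115 ends in a square J, 12 wide (y): foot 5 thick, x -2.5 to 15.5, and an upturned 5 thick tip at x 13 with its end at z -100; gap between rod and tip 8
- hook_bend (a point): bottom of the inside of the J, where the bail rests: x 6.5, z -110 in the draw hook's frame
- hook_stand: fixed stand, 135 tall. Origin on the table under the hook's hanging place. Base 90 x 80 x 12; a column at x 40 carries a forked arm, 8 thick, top at z 135, with two prongs along x (x -20 to 24, each 15 wide) and a slot 14 wide between them, open towards the stand's -x. The hook's rod stands in the slot and its collar rests on the prongs; lift it some 10 and draw it out towards -x
- stand_seat (a point): top of the fork at the hanging place, 135 above the table: where the collar's underside centre belongs
- dryer: fixed round drying station: grey base 112 dia with a shallow steel dish on top; origin on the table under its centre, rim at z 34
- dish_floor (a point): centre of the dish's flat floor, 26 above the table; dish 84 across inside at the rim, rim 8 above the floor
- loupe: bystander, loose: eyeglass loupe, black cone 34 dia x 26; origin at the centre of its underside
- screwdriver: bystander, loose: small black-handled screwdriver 120 long, lying; origin under it, near its middle
- jar: bystander, loose: glass jar 48 dia x 55 with grey lid; origin at the centre of its underside
- spare_basket: bystander, loose: spare open steel cup 64 dia x 35, no bail; origin at the centre of its underside
- movement_holder: bystander, loose: plum-coloured holder block 75x50x32 with two steel jaws; origin at the centre of its underside
- case_back: bystander, loose: steel watch case, disc 42 dia x 9; origin at the centre of its underside
- blower: bystander, loose: black rubber dust blower, bulb 60 dia, 85 tall, standing; origin at the centre of its underside
There are look-alikes about, which are no part of the job. What is shaped like the draw_hook but green is not meant. Several things have the shape of the dryer; the one meant has the colours described above.

How it is judged:
By the outcome, as a careful person would: the job done as asked, in the order asked, and still so for the second after the job is handed in, with the robot touching nothing.
It also fails if it takes over 70 s, if anything falls off the work surface, if the arm or the gripper's body presses on something with over 40 N, if the wrist force passes 120 N, or if a joint passes its speed limit or range.

## Working session

There is one attempt and no reset: what is moved stays moved. The work goes in short steps, Python scripts to look and compute and a tool call to move; the robot and the scene stay as the last step left them, time stands still between calls to the robot, and variables do not carry over. Pictures are saved under pics/ and viewed, about 8 in all and at most 12, crops included, and the job is handed in when it is done.

Besides the shell and the picture viewer there is one more tool, called after ">>>" by a JSON object that holds its "op" and its "data", one argument or row to a line. apply_moves: Moves the arm, as the interface text tells. Its arguments: {"type":"object","properties":{"travel":{"type":"array","items":{"type":"array","items":{"type":"number"}}},"turn":{"type":"array","items":{"type":"array","items":{"type":"number"}}},"jaw":{"type":"array","items":{"type":"number"}},"squeeze":{"type":"number"}},"required":["travel","turn","jaw"]}

```bash
ls; mkdir -p pics
cat > h.py <<'E'
from station import ctrl, imaging, workorder, spotter
import numpy as np, cv2
def save(f,n): cv2.imwrite('pics/'+n,cv2.cvtColor(f['color'],cv2.COLOR_RGB2BGR))
def ray(f,u,v):
    K=f['camera_matrix'];k=f['k1'];R=np.array(f['R']);t=np.array(f['t'])
    d=np.array([(u-K[0][2])/K[0][0],(v-K[1][2])/K[1][1]]);s=d.copy()
    for _ in range(20): s=d/(1+k*(s@s))
    return -R.T@t, R.T@np.array([s[0],s[1],1])
def atz(f,u,v,z):
    o,d=ray(f,u,v); return o+d*(z-o[2])/d[2]
def proj(f,X):
    K=f['camera_matrix'];c=np.array(f['R'])@np.array(X)+np.array(f['t']);s=c[:2]/c[2];s=s*(1+f['k1']*(s@s))
    return np.array([K[0][0]*s[0]+K[0][2],K[1][1]*s[1]+K[1][2]])
E
python3 - <<'E'
from h import *
a=imaging.grab_frame('top');b=imaging.grab_frame('scene')
save(a,'top.png');save(b,'scene.png')
for n in ['cleaner','shutter_knob','draw_hook','hook_stand','dryer','basket']:
  for nm,f in (('top',a),('scene',b)):
    for r in spotter.search_frame(n,f)[:4]: print(n,nm,round(r['score'],2),np.round(r['point'],3), proj(f,r['point']).round())
print(ctrl.get_obs())
for f in(a,b):print(-np.array(f['R']).T@f['t'],f['k1'],f['camera_matrix'][0][0])
E
```

```text
pics
cleaner top 0.65 [0.565 0.021 0.138] [323. 222.]
cleaner top 0.3 [ 0.542 -0.3    0.143] [478. 230.]
cleaner scene 0.57 [0.609 0.045 0.138] [309. 260.]
shutter_knob top 0.92 [ 0.551 -0.001  0.143] [333. 228.]
shutter_knob scene 0.95 [ 0.564 -0.003  0.143] [301. 235.]
shutter_knob scene 0.59 [0.609 0.042 0.136] [307. 260.]
shutter_knob scene 0.29 [0.393 0.095 0.02 ] [374. 246.]
draw_hook top 0.81 [ 0.545 -0.306  0.14 ] [481. 229.]
draw_hook top 0.61 [ 0.411 -0.072  0.025] [365. 292.]
draw_hook top 0.58 [ 0.57  -0.413  0.126] [530. 217.]
draw_hook top 0.54 [0.694 0.372 0.011] [172. 173.]
draw_hook scene 0.75 [ 0.664 -0.385  0.035] [148. 229.]
draw_hook scene 0.71 [ 0.549 -0.302  0.148] [198. 179.]
draw_hook scene 0.56 [ 0.57  -0.416  0.119] [160. 177.]
draw_hook scene 0.55 [0.395 0.096 0.023] [374. 246.]
hook_stand top 0.75 [ 0.551 -0.29   0.013] [458. 230.]
hook_stand scene 0.56 [ 0.571 -0.292  0.014] [204. 228.]
dryer top 0.93 [0.368 0.318 0.027] [194. 314.]
dryer top 0.63 [0.529 0.293 0.03 ] [204. 243.]
dryer scene 0.57 [0.386 0.316 0.031] [464. 280.]
dryer scene 0.56 [0.55  0.3
[... 223 characters left out ...]
     1.34802469e+00, -2.02803827e-01]), 'qd': array([ 0.00026454,  0.00010279,  0.0008021 , -0.00139102,  0.0007831 ,
        0.00111265]), 'effort': array([-9.97296547e-05, -4.45779812e+01, -2.90838361e+01, -6.23739379e-05,
        8.34892999e-04,  1.71371346e-05]), 'tcp_pos': array([ 0.14449287, -0.53067238,  0.2563237 ]), 'eef_rot': array([-3.14158481e+00, -1.78023465e-06,  2.65796217e-01]), 'ft_force': array([0.33511968, 0.26799114, 1.05050887]), 'wrist_torque': array([ 0.01192803,  0.01768046, -0.00544944]), 'finger_gap': 0.08514650853112568}
[0.48244074 0.01216742 1.21014836] 0.040653571681128355 516.2675475094263
[1.12541368 0.36911594 0.8186051 ] -0.0427605165360432 459.0962164677842
```

View pics/top.png

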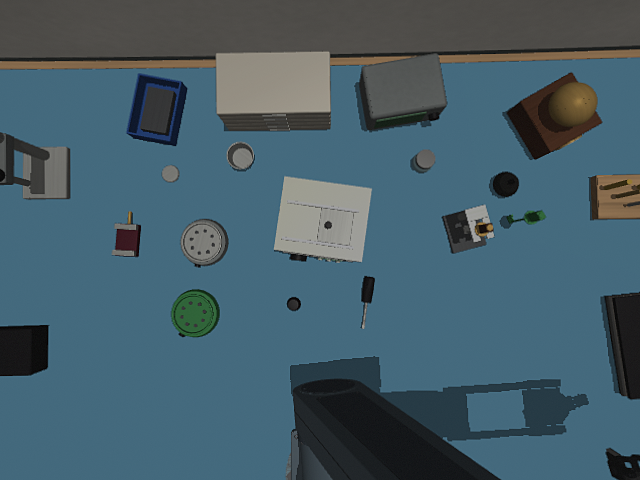

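View pics/scene.png

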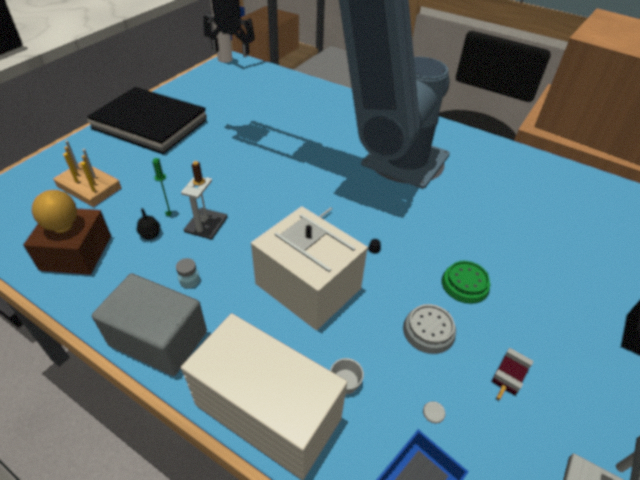

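Run:
```python
import cv2,numpy as np
a=cv2.imread('pics/top.png');b=cv2.imread('pics/scene.png')
p=lambda im,x,y,w,h,W,H:cv2.resize(im[y:y+h,x:x+w],(W,H),interpolation=cv2.INTER_CUBIC)
o=np.vstack([np.hstack([p(a,270,172,107,80+15,400,355),p(a,440,195,110,65,400,236) if 0 else p(a,440,195,90,80,400,355)]),np.hstack([p(b,140,150,110,62,400,225),p(a,165,210,80,45+0,400,225)])])
cv2.imwrite('pics/crop.png',o)
```

```text
(no output)
```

View pics/crop.png

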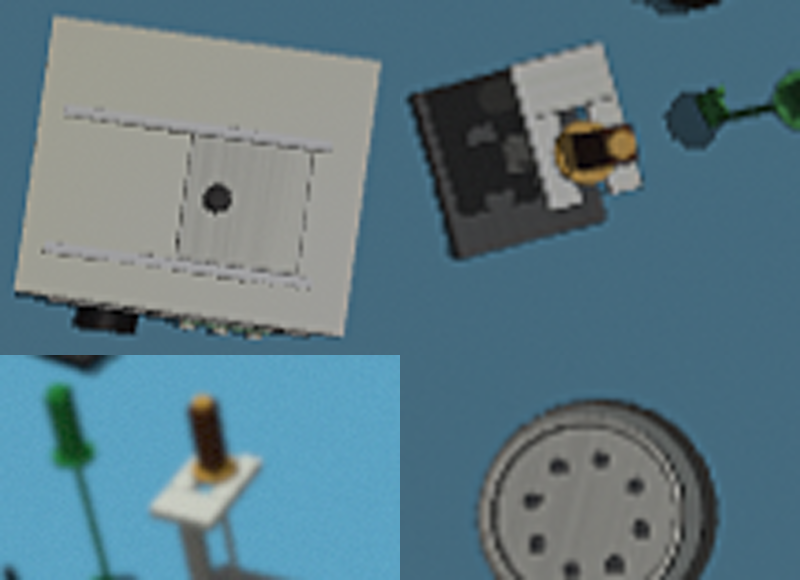

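```bash
cat >> h.py <<'E'
from scipy.optimize import least_squares
def fit(f,uv,XYZ,p0):
    "planar pose x,y,yaw of model pts"
    XYZ=np.array(XYZ,float)
    def W(p): c,s=np.cos(p[2]),np.sin(p[2]); return np.c_[p[0]+c*XYZ[:,0]-s*XYZ[:,1],p[1]+s*XYZ[:,0]+c*XYZ[:,1],XYZ[:,2]]
    r=least_squares(lambda p:np.concatenate([proj(f,w)-q for w,q in zip(W(p),uv)]),p0)
    return r.x, r.fun
E
python3 - <<'E'
from h import *
f=imaging.grab_frame('top')
p,r=fit(f,[(284.2,176),(371.9,188.6),(362.3,262.2),(274,249.6)],[(.09,.125,.135),(.09,-.06,.135),(-.065,-.06,.135),(-.065,.125,.135)],[.55,0,-.1]);print('cleaner',p,r.round(1))
print('knob',atz(f,328.05,224.7,.169))
uv=[(473.75,241.8),(494.45,237.1)]
p,r=fit(f,uv,[(-.02,.022,.135),(-.02,-.022,.135)],[.55,-.3,.2]);print('stand',p,r.round(1))
print(atz(f,465.2,210.1,.135),atz(f,485.45,204.5,.135))
im=f['color'][205:280,160:250].astype(int)
# dish fit via radius
print('dish', atz(f,204,241.5,.034), [atz(f,(x)/5+165,(y-355)/5+210,.034) for x,y in((490,510),(685,510))])
w=imaging.grab_frame('wrist');save(w,'w0.png');print(-np.array(w['R']).T@w['t'],np.array(w['R']).round(3),w['camera_matrix'])
E
```

```text
cleaner [ 0.5540611  -0.01021315 -0.15515818] [ 0.3  0.4  0.1 -0.1 -0.3 -0.3 -0.1  0. ]
knob [0.5568424 0.0098457 0.169    ]
stand [ 0.54275518 -0.3089457   0.20859   ] [-0.1  0.   0.1 -0. ]
[ 0.58492936 -0.27607951  0.135     ] [ 0.59586921 -0.31820041  0.135     ]
dish [0.53277779 0.29269493 0.034     ] [array([0.53168948, 0.15845696, 0.034     ]), array([0.53022279, 0.06955077, 0.034     ])]
[ 0.20743684 -0.51288792  0.37437426] [[ 0.263 -0.965 -0.001]
 [-0.931 -0.254  0.261]
 [-0.253 -0.068 -0.965]] [[374.23201533   0.         323.03711934]
 [  0.         374.23201533 243.54393042]
 [  0.           0.           1.        ]]
```

>>> {"op": "apply_moves", "data": {
  "travel": [
    [0.7, 0.9, 0.07],
    [0.7, 0.9, 0.07],
    [0.7, 0.9, 0.07],
    [0.7, 0.9, 0.07],
    [0.7, 0.9, 0.07],
    [0.7, 0.9, 0.07],
    [0.7, 0.9, 0.07],
    [0.7, 0.9, 0.07],
    [0.7, 0.9, 0.07]
  ],
  "turn": [
    [0, 0, 0.38],
    [0, 0, 0.38],
    [0, 0, 0.38],
    [0, 0, 0.38],
    [0, 0, 0.38],
    [0, 0, 0.38],
    [0, 0, 0.38],
    [0, 0, 0.38],
    [0, 0, 0.38]
  ],
  "jaw": [0, 0, 0, 0, 0, 0, 0, 0, 0],
  "squeeze": 20
}}

```text
time: 1.55
tcp_pos: [0.357, -0.2561, 0.278]
eef_rot: [3.141, -0.002, 0.867]
ft_force: [0.1, 0.1, 0.8]
finger_gap: 0.0856
```

>>> {"op": "apply_moves", "data": {
  "travel": [
    [0.675, 0.902, 0],
    [0.675, 0.902, 0],
    [0.675, 0.902, 0],
    [0.675, 0.902, 0],
    [0.675, 0.902, 0],
    [0.675, 0.902, 0],
    [0.675, 0.902, 0],
    [0.675, 0.902, 0],
    [0.675, 0.902, 0],
    [0.675, 0.902, 0]
  ],
  "turn": [
    [0, 0, 0.352],
    [0, 0, 0.352],
    [0, 0, 0.352],
    [0, 0, 0.352],
    [0, 0, 0.352],
    [0, 0, 0.352],
    [0, 0, 0.352],
    [0, 0, 0.352],
    [0, 0, 0.352],
    [0, 0, 0.352]
  ],
  "jaw": [0, 0, 0, 0, 0, 0, 0, 0, 0, 0]
}}

```text
time: 2.38
tcp_pos: [0.5579, 0.0117, 0.2767]
eef_rot: [-3.141, -0.0, 1.42]
ft_force: [-1.3, -0.6, 0.2]
finger_gap: 0.0855
```

Run:
```python
from h import *
w=imaging.grab_frame('wrist');save(w,'w1.png')
o=ctrl.get_obs();print(o['tcp_pos'],o['eef_rot'],o['joints'])
for n in ('shutter_knob',):
  for r in spotter.search_frame(n,w)[:2]: print(r['score'],r['point'],proj(w,r['point']))
print('pred knob px',proj(w,[.5568,.0098,.169]))
print('pred mouth', proj(w,[.554,-.0102,.135]))
```

```text
[0.55703963 0.01021902 0.27673267] [-3.14047299e+00  6.87640469e-04  1.41792413e+00] [-1.81433190e-01  2.59498328e-01  1.48346761e+00 -7.29989394e-04
  1.39972632e+00 -2.84359461e-02]
0.8 [0.5531, -0.0044, 0.141] [321.25768169 263.29585727]
pred knob px [323.41010141 255.10320375]
pred mouth [323.71877245 268.01797749]
```

View pics/w1.png

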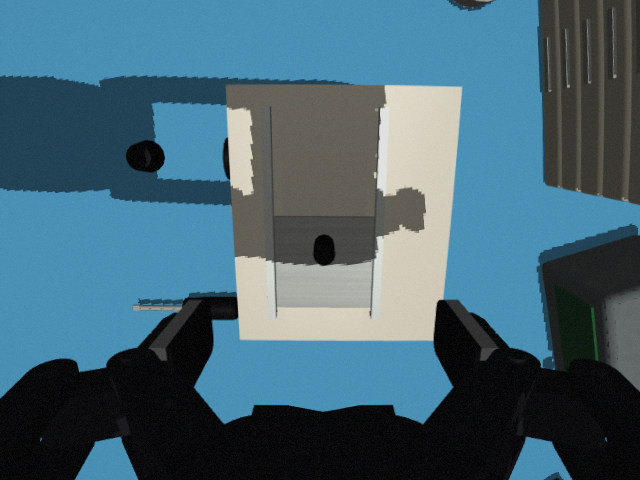

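>>> {"op": "apply_moves", "data": {
  "travel": [
    [0, 0, -0.344],
    [0, 0, -0.344],
    [0, 0, -0.344],
    [0, 0, -0.344],
    [0, 0, -0.344],
    [0, 0, -0.344],
    [0, 0, -0.344],
    [0, 0, -0.344],
    [0, 0, -0.344],
    [0, 0, -0.344]
  ],
  "turn": [
    [0, 0, 0],
    [0, 0, 0],
    [0, 0, 0],
    [0, 0, 0],
    [0, 0, 0],
    [0, 0, 0],
    [0, 0, 0],
    [0, 0, 0],
    [0, 0, 0],
    [0, 0, 0]
  ],
  "jaw": [0, 0, 0.4, 0.9, 0.9, 0.9, 0.9, 0.9, 0.9, 0.9],
  "squeeze": 20
}}

```text
time: 3.32
tcp_pos: [0.5581, 0.0094, 0.1763]
eef_rot: [3.138, 0.001, 1.416]
ft_force: [-1.6, -0.8, 7.6]
finger_gap: 0.0124
```

>>> {"op": "apply_moves", "data": {
  "travel": [
    [0.006, 0.04, 0.01],
    [0.013, 0.08, 0.01],
    [0.019, 0.12, 0.01],
    [0.025, 0.16, 0.01],
    [0.031, 0.2, 0.01],
    [0.036, 0.23, 0.01],
    [0.036, 0.23, 0.01]
  ],
  "turn": [
    [0, 0, 0],
    [0, 0, 0],
    [0, 0, 0],
    [0, 0, 0],
    [0, 0, 0],
    [0, 0, 0],
    [0, 0, 0]
  ],
  "jaw": [0.9, 0.9, 0.9, 0.9, 0.9, 0.9, 0.9]
}}

```text
time: 3.9
tcp_pos: [0.5689, 0.0788, 0.1771]
eef_rot: [3.139, 0.003, 1.417]
ft_force: [4.7, -4.6, -5.7]
finger_gap: 0.012
```

>>> {"op": "apply_moves", "data": {
  "travel": [
    [0.002, 0.01, 0],
    [0.003, 0.02, 0],
    [0.003, 0.02, 0]
  ],
  "turn": [
    [0, 0, 0],
    [0, 0, 0],
    [0, 0, 0]
  ],
  "jaw": [0.9, 0.9, 0.9]
}}

```text
time: 4.15
tcp_pos: [0.5693, 0.0814, 0.1771]
eef_rot: [3.14, 0.007, 1.416]
ft_force: [1.2, -15.1, -4.8]
finger_gap: 0.012
```

Run:
```python
from h import *
w=imaging.grab_frame('top')
cv2.imwrite('pics/t2.png',cv2.resize(cv2.cvtColor(w['color'],cv2.COLOR_RGB2BGR)[165:270,260:380],(720,630)))
o=ctrl.get_obs();print(o['tcp_pos'],o['ft_force'],ctrl.tip_reach)
```

```text
[0.56931381 0.08132654 0.17716483] [  2.05260411 -14.63424252  -5.00822781] 0.025
```

>>> {"op": "apply_moves", "data": {
  "travel": [
    [0, 0, 0],
    [0, 0, 0],
    [0, 0, 0.02],
    [0, 0, 0.15],
    [0, 0, 0.27],
    [-0.04, -0.25, 0.27],
    [-0.082, -0.53, 0.27],
    [-0.082, -0.53, 0.27],
    [-0.082, -0.53, 0.27],
    [-0.082, -0.53, 0.27]
  ],
  "turn": [
    [0, 0, 0],
    [0, 0, 0],
    [0, 0, 0],
    [0, 0, 0],
    [0, 0, 0],
    [0, 0, 0],
    [0, 0, 0],
    [0, 0, 0],
    [0, 0, 0],
    [0, 0, 0]
  ],
  "jaw": [0.4, 0.4, 0.3, 0.1, 0, 0, 0, 0, 0, 0]
}}

```text
time: 5.03
tcp_pos: [0.5436, -0.0795, 0.2592]
eef_rot: [3.14, 0.003, 1.411]
ft_force: [-0.3, -0.5, 0.8]
finger_gap: 0.0852
```

Run:
```python
from h import *
w=imaging.grab_frame('wrist');save(w,'w2.png')
o=ctrl.get_obs();print(o['tcp_pos'],o['eef_rot'],o['ft_force'])
u=proj(w,[.554,-.0102,.135]);print('mouth px',u)
for z in (.135,.06,.03,.006): print(z,proj(w,[.554,-.0102,z]))
x,y=u.astype(int)
x0,y0=max(0,x-64),max(0,y-64);print(x0,y0)
c=cv2.cvtColor(w['color'],cv2.COLOR_RGB2BGR)[y0:y0+128,x0:x0+128]
c=cv2.resize(c,(600,600),interpolation=cv2.INTER_CUBIC)
c=(255*(c/255.)**.6).astype('uint8')
cv2.imwrite('pics/w2c.png',c)
```

```text
[ 0.54391221 -0.07675479  0.259085  ] [3.14030657e+00 4.83624269e-04 1.41127703e+00] [0.81739237 0.67076472 1.12134096]
mouth px [323.09229666 136.3312082 ]
0.135 [323.09229666 136.3312082 ]
0.06 [322.93022551 137.61065739]
0.03 [322.88505564 137.96727526]
0.006 [322.85418995 138.21096873]
259 72
```

View pics/w2c.png

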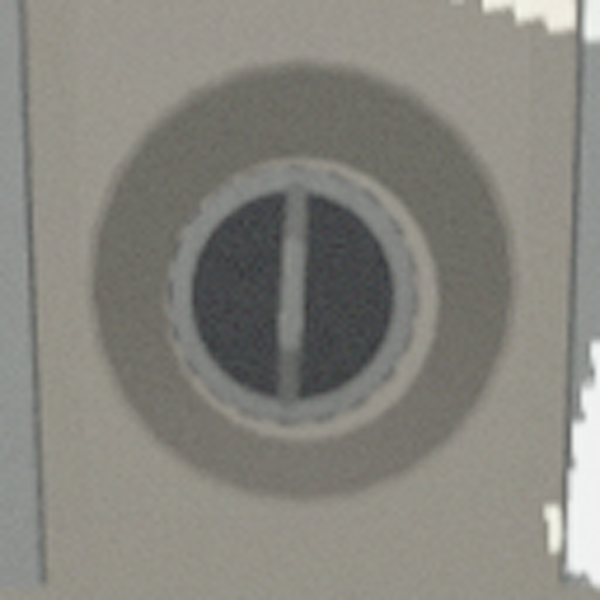

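Run:
```python
from h import *
w=imaging.grab_frame('wrist')
q=lambda x,y:(259+x/4.6875,72+y/4.6875)
print('mouth',atz(w,*q(304,280),.135))
print('bail',atz(w,*q(292,293),.060), 'drum',atz(w,*q(293,295),.030))
a=atz(w,*q(295,235),.060);b=atz(w,*q(290,350),.060);print(a,b,np.linalg.norm(a-b),np.arctan2(*(a-b)[:2]))
a=atz(w,*q(297,190),.035);b=atz(w,*q(288,398),.035);print(a,b,np.linalg.norm(a-b),np.arctan2(*(a-b)[:2]))
print('cam',-np.array(w['R']).T@w['t'])
f=imaging.grab_frame('top')
uv=[(473.75,241.8),(494.45,237.1),(465.2,210.1),(485.45,204.5)]
print(fit(f,uv,[(-.02,.022,.135),(-.02,-.022,.135),(.048,.022,.135),(.048,-.022,.135)],[.55,-.3,.2]))
```

```text
mouth [ 0.55522298 -0.00444254  0.135     ]
bail [ 0.55339082 -0.00427547  0.06      ] drum [ 0.55352476 -0.00404397  0.03      ]
[0.55546506 0.00527281 0.06      ] [ 0.55148945 -0.01380761  0.06      ] 0.019490204630410207 0.20542158346374406
[0.55728872 0.01446238 0.035     ] [ 0.54953474 -0.02279308  0.035     ] 0.038053816438421165 0.20520057684701137
cam [ 0.55334121 -0.01091147  0.3770831 ]
(array([ 0.54316751, -0.30834325,  0.23267863]), array([-0.06277934,  0.01330609, -0.083401  , -0.5104504 , -0.10051254,
        0.06317005,  0.24781474,  0.4373541 ]))
```

Run:
```python
from h import *
w=imaging.grab_frame('wrist');o=ctrl.get_obs();print(o['tcp_pos'],np.abs(o['qd']).max())
old=cv2.imread('pics/w2.png');new=cv2.cvtColor(w['color'],cv2.COLOR_RGB2BGR)
_,_,_,l=cv2.minMaxLoc(cv2.matchTemplate(new,old[72:200,259:387],cv2.TM_CCOEFF_NORMED));print(l)
save(w,'w3.png')
g=cv2.cvtColor(new,cv2.COLOR_BGR2GRAY)
print(cv2.HoughCircles(cv2.GaussianBlur(g[40:240,220:430],(0,0),1.2),cv2.HOUGH_GRADIENT,1,8,param1=40,param2=15,minRadius=20,maxRadius=60))
q=lambda x,y:(l[0]+x/4.6875,l[1]+y/4.6875)
print('mouth',atz(w,*q(304,280),.135))
print('bail',atz(w,*q(292,293),.060), 'drum',atz(w,*q(293,295),.030))
```

```text
[ 0.54426749 -0.07306199  0.25865414] 0.01972188335476211
(260, 80)
[[[101.5 102.5  22. ]
  [104.5  86.5  59.4]
  [118.5  98.5  59.4]
  [105.5  94.5  38.8]
  [112.5 105.5  37.2]
  [ 89.5  94.5  44.9]
  [ 93.5 102.5  34.2]
  [ 99.5 114.5  33.3]
  [ 97.5  92.5  33.8]
  [123.5  85.5  47.1]
  [ 80.5  87.5  48.3]
  [107.5 114.5  34.4]
  [115.5  90.5  29.3]
  [128.5  74.5  36.2]
  [129.5 103.5  31.1]
  [ 81.5  77.5  39.2]
  [ 90.5 111.5  30.2]
  [ 78.5 100.5  25.7]
  [ 88.5  86.5  23.5]
  [102.5  76.5  20.5]
  [115.5 122.5  23.4]
  [116.5  80.5  20.7]
  [ 86.5 121.5  21. ]]]
mouth [ 0.55509317 -0.00613321  0.135     ]
bail [ 0.55318835 -0.00740045  0.06      ] drum [ 0.55329602 -0.00773796  0.03      ]
```

>>> {"op": "apply_moves", "data": {
  "travel": [
    [-0.377, -0.87, -0.193],
    [-0.377, -0.87, -0.193],
    [-0.377, -0.87, -0.193],
    [-0.377, -0.87, -0.193],
    [-0.377, -0.87, -0.193],
    [-0.377, -0.87, -0.193],
    [-0.377, -0.87, -0.193],
    [-0.377, -0.87, -0.193],
    [-0.377, -0.87, -0.193],
    [-0.377, -0.87, -0.193]
  ],
  "turn": [
    [0, 0, -0.753],
    [0, 0, -0.753],
    [0, 0, -0.753],
    [0, 0, -0.753],
    [0, 0, -0.753],
    [0, 0, -0.753],
    [0, 0, -0.753],
    [0, 0, -0.753],
    [0, 0, -0.753],
    [0, 0, -0.753]
  ],
  "jaw": [0, 0, 0, 0, 0, 0, 0, 0, 0, 0]
}}

```text
time: 6.07
tcp_pos: [0.4316, -0.3344, 0.2]
eef_rot: [-3.141, -0.0, 0.227]
ft_force: [0.6, -0.1, -0.1]
finger_gap: 0.0855
```

>>> {"op": "apply_moves", "data": {
  "travel": [
    [0, 0, 0],
    [0, 0, 0],
    [0, 0, 0]
  ],
  "turn": [
    [0, 0, 0],
    [0, 0, 0],
    [0, 0, 0]
  ],
  "jaw": [0, 0, 0]
}}

```text
time: 6.32
tcp_pos: [0.4318, -0.3341, 0.2004]
eef_rot: [3.142, -0.0, 0.237]
ft_force: [-0.2, -0.0, 0.4]
finger_gap: 0.0854
```

Run:
```python
from h import *
w=imaging.grab_frame('wrist');save(w,'w4.png')
o=ctrl.get_obs();print(o['tcp_pos'],o['eef_rot'],np.abs(o['qd']).max())
for p in([.543,-.308,.135],[.543,-.308,.189],[.543,-.308,.02]):print(proj(w,p))
cv2.imwrite('pics/w4c.png',cv2.resize(cv2.cvtColor(w['color'],cv2.COLOR_RGB2BGR)[0:200,190:456],(798,600),interpolation=cv2.INTER_CUBIC))
```

```text
[ 0.4316726  -0.33424171  0.2003809 ] [ 3.14147341e+00 -2.18623114e-04  2.36112705e-01] 0.006783026321374935
[326.4926877   31.57418024]
[327.84186887 -17.67180262]
[325.2896333  75.6898294]
```

View pics/w4c.png

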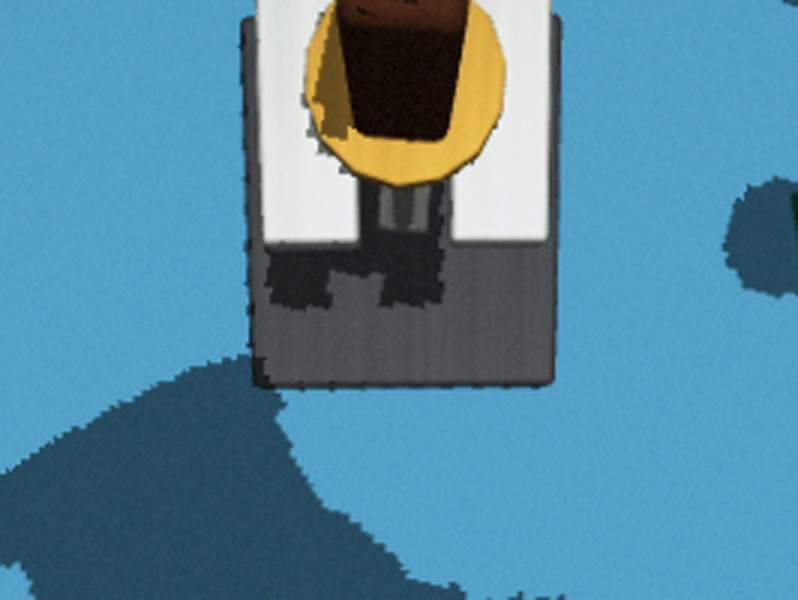

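Run:
```python
from h import *
w=imaging.grab_frame('wrist')
print(fit(w,[(278.3,81),(372.7,80),(309.3,80.5),(340.7,80)],[(-.02,.022,.135),(-.02,-.022,.135),(-.02,.007,.135),(-.02,-.007,.135)],[.54,-.3,.23]))
print(fit(w,[(310,45.5),(338.3,45.7)],[(-.009,.007,.139),(-.009,-.007,.139)],[.54,-.3,.23]))
print(fit(w,[(317,77.3),(333,77.3)],[(-.0025,.006,.025),(-.0025,-.006,.025)],[.54,-.3,.23]))
```

```text
(array([ 0.54190833, -0.30768527,  0.24679746]), array([-0.89704826, -0.00447013,  0.40752266, -0.07505184,  0.70349808,
       -0.02734915, -0.21549357,  0.1315613 ]))
(array([ 0.54474532, -0.3067547 ,  0.22935725]), array([-1.69884787e+00,  1.17238478e-03,  1.69883546e+00,  2.41968660e-02]))
(array([ 0.5433807 , -0.30787087,  0.23611997]), array([-0.1796187 ,  0.00058657,  0.179618  ,  0.00091163]))
```

>>> {"op": "apply_moves", "data": {
  "travel": [
    [0, 0, 0.13],
    [0, 0, 0.2],
    [0.1, 0.02, 0.2],
    [0.371, 0.089, 0.2],
    [0.371, 0.089, 0.2],
    [0.371, 0.089, 0.2],
    [0.371, 0.089, 0.2],
    [0.371, 0.089, 0.06],
    [0.371, 0.089, -0.078],
    [0.371, 0.089, -0.078]
  ],
  "turn": [
    [0, 0, 0],
    [0, 0, 0],
    [0, 0, 0],
    [0, 0, 0],
    [0, 0, 0],
    [0, 0, 0],
    [0, 0, 0],
    [0, 0, 0],
    [0, 0, 0],
    [0, 0, 0]
  ],
  "jaw": [0, 0, 0, 0, 0, 0, 0, 0, 0, 0]
}}

```text
time: 7.25
tcp_pos: [0.5374, -0.3053, 0.1688]
eef_rot: [-3.13, 0.009, 0.233]
ft_force: [-0.8, 1.2, -2.2]
finger_gap: 0.0855
```

>>> {"op": "apply_moves", "data": {
  "travel": [
    [0, 0, 0],
    [0, 0, 0],
    [0, 0, 0],
    [0, 0, 0],
    [0, 0, 0],
    [0, 0, 0],
    [0, 0, 0]
  ],
  "turn": [
    [0, 0, 0],
    [0, 0, 0],
    [0, 0, 0],
    [0, 0, 0],
    [0, 0, 0],
    [0, 0, 0],
    [0, 0, 0]
  ],
  "jaw": [0.5, 0.9, 0.9, 0.9, 0.9, 0.9, 0.9],
  "squeeze": 45
}}

```text
time: 7.83
tcp_pos: [0.5428, -0.3089, 0.1785]
eef_rot: [3.14, -0.002, 0.233]
ft_force: [-1.0, -0.5, 7.1]
finger_gap: 0.0135
```

>>> {"op": "apply_moves", "data": {
  "travel": [
    [0, 0, 0.02],
    [0, 0, 0.04],
    [0, 0, 0.04],
    [-0.05, -0.012, 0.04],
    [-0.1, -0.023, 0.04],
    [-0.15, -0.035, 0.04],
    [-0.2, -0.046, 0.04],
    [-0.22, -0.05, 0.04],
    [-0.22, -0.05, 0.04]
  ],
  "turn": [
    [0, 0, 0],
    [0, 0, 0],
    [0, 0, 0],
    [0, 0, 0],
    [0, 0, 0],
    [0, 0, 0],
    [0, 0, 0],
    [0, 0, 0],
    [0, 0, 0]
  ],
  "jaw": [0.9, 0.9, 0.9, 0.9, 0.9, 0.9, 0.9, 0.9, 0.9]
}}

```text
time: 8.58
tcp_pos: [0.4753, -0.3236, 0.1888]
eef_rot: [-3.141, 0.0, 0.231]
ft_force: [-0.4, 0.2, -0.8]
finger_gap: 0.0131
```

Run:
```python
from h import *
w=imaging.grab_frame('wrist');save(w,'w5.png');f=imaging.grab_frame('scene');save(f,'s5.png')
o=ctrl.get_obs();print(o['tcp_pos'],o['eef_rot'],o['ft_force'])
c,s=np.cos(.233),np.sin(.233);t=o['tcp_pos']
for nm,X in (('collar',[0,0,-.0425]),('bend',[.0065,0,-.0425-.11]),('bottom',[0,0,-.0425-.115])):
  print(nm,proj(f,[t[0]+c*X[0],t[1]+s*X[0],t[2]+X[2]]))
u=proj(f,t).astype(int);print(u)
cv2.imwrite('pics/s5c.png',cv2.resize(cv2.cvtColor(f['color'],cv2.COLOR_RGB2BGR)[u[1]-30:u[1]+120,u[0]-70:u[0]+100],(680,600),interpolation=cv2.INTER_CUBIC))
```

```text
[ 0.47670628 -0.32350802  0.18898338] [ 3.14128801e+00 -6.63305382e-04  2.32254471e-01] [-0.81707406 -0.67115677 -2.56764176]
collar [212.05690828 161.6710571 ]
bend [216.51942019 197.65195461]
bottom [217.92613913 197.60094327]
[209 147]
```

View pics/s5c.png

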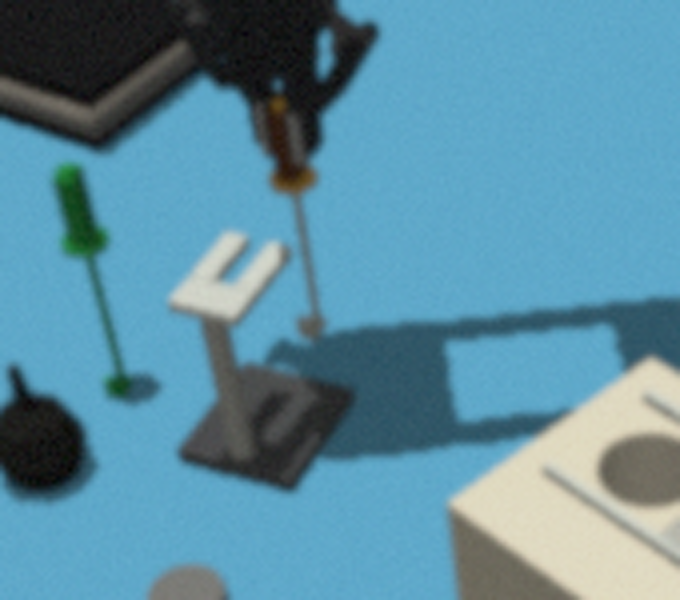

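>>> {"op": "apply_moves", "data": {
  "travel": [
    [0, 0, 0.13],
    [0, 0, 0.26],
    [0, 0.03, 0.39],
    [0.02, 0.14, 0.48],
    [0.05, 0.26, 0.48],
    [0.07, 0.38, 0.48],
    [0.09, 0.5, 0.48],
    [0.11, 0.62, 0.48],
    [0.13, 0.74, 0.48],
    [0.15, 0.85, 0.48]
  ],
  "turn": [
    [0, 0, 0],
    [0, 0, 0],
    [0, 0, 0],
    [0, 0, -0.04],
    [0, 0, -0.08],
    [0, 0, -0.12],
    [0, 0, -0.16],
    [0, 0, -0.2],
    [0, 0, -0.24],
    [0, 0, -0.279]
  ],
  "jaw": [0.9, 0.9, 0.9, 0.9, 0.9, 0.9, 0.9, 0.9, 0.9, 0.9]
}}

```text
time: 9.52
tcp_pos: [0.522, -0.0656, 0.3331]
eef_rot: [-3.141, -0.001, -0.207]
ft_force: [0.8, 0.2, -1.1]
finger_gap: 0.0132
```

>>> {"op": "apply_moves", "data": {
  "travel": [
    [0.02, 0.1, 0],
    [0.036, 0.21, 0],
    [0.036, 0.21, 0],
    [0.036, 0.21, -0.06],
    [0.036, 0.21, -0.06],
    [0.036, 0.21, -0.06]
  ],
  "turn": [
    [0, 0, 0],
    [0, 0, 0],
    [0, 0, 0],
    [0, 0, 0],
    [0, 0, 0],
    [0, 0, 0]
  ],
  "jaw": [0.9, 0.9, 0.9, 0.9, 0.9, 0.9]
}}

```text
time: 10.02
tcp_pos: [0.5319, -0.0049, 0.3141]
eef_rot: [-3.141, 0.002, -0.205]
ft_force: [0.3, -0.2, -0.6]
finger_gap: 0.0132
```

Run:
```python
from h import *
w=imaging.grab_frame('wrist');save(w,'w6.png')
o=ctrl.get_obs();print(o['tcp_pos'],o['eef_rot'],o['ft_force'],np.abs(o['qd']).max())
t=o['tcp_pos'];y=o['eef_rot'][2];c,s=np.cos(y),np.sin(y);P=lambda X:[t[0]+c*X[0]-s*X[1],t[1]+s*X[0]+c*X[1],t[2]-.0435+X[2]]
for n,X in (('bend',[.0065,0,-.11]),('tipend',[.0155,0,-.1])):print(n,proj(w,P(X)))
u=proj(w,[.5545,-.008,.135]);print(u);x0,y0=(u-75).astype(int);print(x0,y0)
c=cv2.resize(cv2.cvtColor(w['color'],cv2.COLOR_RGB2BGR)[y0:y0+150,x0:x0+150],(600,600),interpolation=cv2.INTER_CUBIC)
cv2.imwrite('pics/w6c.png',(255*(c/255.)**.6).astype('uint8'))
```

```text
[ 0.53224685 -0.00535519  0.31482709] [-3.14150924e+00  7.21535085e-04 -2.05309959e-01] [ 0.41168332  0.67466561 -0.14241425] 0.013554787022536683
bend [324.31689643 223.17699539]
tipend [324.3622313  213.71495348]
[321.8370568  196.73774661]
246 121
```

View pics/w6c.png

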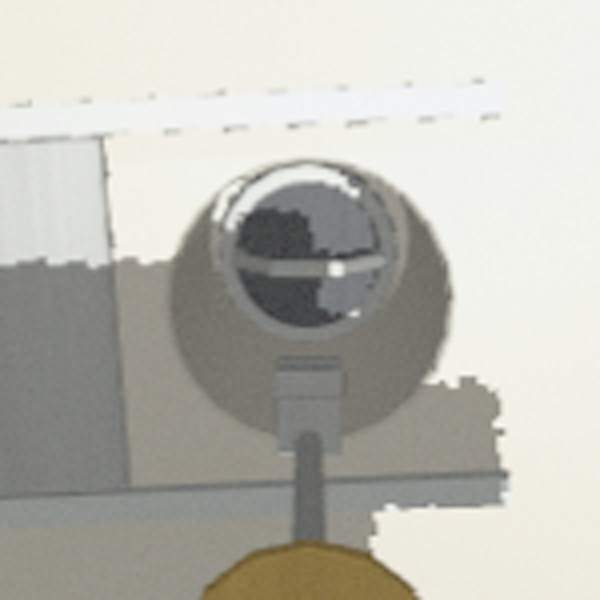

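Run:
```python
from h import *
w=imaging.grab_frame('wrist')
o=ctrl.get_obs();t=o['tcp_pos'];y=o['eef_rot'][2];c,s=np.cos(y),np.sin(y)
print(t)
L=lambda X:np.array([c*(X[0]-t[0])+s*(X[1]-t[1]),-s*(X[0]-t[0])+c*(X[1]-t[1])])*1000
print('bail rel tcp (hook frame mm)',L(atz(w,323.5,188,.062)))
print('mouth',L(atz(w,323.75,196,.135)))
zt=t[2]-.0435-.1
print('tip outer edge',L(atz(w,323.5,210.3,zt)), 'inner/near edge', L(atz(w,323.5,121+372/4,zt)))
print('foot near end',L(atz(w,322.8,121+452/4,zt-.01)), L(atz(w,322.8,121+397/4,zt-.01)))
for p in((237,258),(388,258)): print(L(atz(w,246+p[0]/4,121+p[1]/4,.034)))
for p in((272,268),(345,268)): print(L(atz(w,246+p[0]/4,121+p[1]/4,.062)))
```

```text
[ 0.53244151 -0.00566806  0.31527371]
bail rel tcp (hook frame mm) [20.97110597  0.52054096]
mouth [23.27210396  0.30942188]
tip outer edge [18.29616429  0.49878686] inner/near edge [15.6428307   0.49693433]
foot near end [-1.38523495  1.00863573] [9.06497033 1.01096647]
[20.29198308 19.89766223]
[ 20.31594826 -20.1723083 ]
[20.96797307  9.91087058]
[20.97797318 -8.12790946]
```

>>> {"op": "apply_moves", "data": {
  "travel": [
    [0.002, 0, -0.04],
    [0.002, 0, -0.08],
    [0.002, 0, -0.12],
    [0.002, 0, -0.16],
    [0.002, 0, -0.2],
    [0.002, 0, -0.24],
    [0.002, 0, -0.28],
    [0.002, 0, -0.28]
  ],
  "turn": [
    [0, 0, 0],
    [0, 0, 0],
    [0, 0, 0],
    [0, 0, 0],
    [0, 0, 0],
    [0, 0, 0],
    [0, 0, 0],
    [0, 0, 0]
  ],
  "jaw": [0.9, 0.9, 0.9, 0.9, 0.9, 0.9, 0.9, 0.9]
}}

```text
time: 10.78
tcp_pos: [0.5319, -0.0059, 0.2293]
eef_rot: [-3.142, 0.003, -0.207]
ft_force: [-1.2, -0.0, -1.5]
finger_gap: 0.0133
```

>>> {"op": "apply_moves", "data": {
  "travel": [
    [0, 0, -0.03],
    [0, 0, -0.06],
    [0, 0, -0.09],
    [0, 0, -0.115],
    [0, 0, -0.12],
    [0, 0, -0.12]
  ],
  "turn": [
    [0, 0, 0],
    [0, 0, 0],
    [0, 0, 0],
    [0, 0, 0],
    [0, 0, 0],
    [0, 0, 0]
  ],
  "jaw": [0.9, 0.9, 0.9, 0.9, 0.9, 0.9]
}}

```text
time: 11.28
tcp_pos: [0.5322, -0.0053, 0.194]
eef_rot: [-3.142, 0.002, -0.205]
ft_force: [0.1, 0.1, -0.9]
finger_gap: 0.0135
```

Run:
```python
from h import *
o=ctrl.get_obs();print(o['tcp_pos'],o['eef_rot'],o['ft_force'])
w=imaging.grab_frame('wrist');save(w,'w7.png')
```

```text
[ 0.53224045 -0.00531066  0.19396651] [-3.14155708e+00  1.71550883e-03 -2.05474429e-01] [ 0.11829881  0.14487017 -0.87446876]
```

>>> {"op": "apply_moves", "data": {
  "travel": [
    [0.016, -0.003, 0],
    [0.032, -0.006, 0],
    [0.047, -0.01, 0],
    [0.047, -0.01, 0],
    [0.047, -0.01, 0],
    [0.047, -0.01, 0.015],
    [0.047, -0.01, 0.03],
    [0.047, -0.01, 0.045],
    [0.047, -0.01, 0.06],
    [0.047, -0.01, 0.08]
  ],
  "turn": [
    [0, 0, 0],
    [0, 0, 0],
    [0, 0, 0],
    [0, 0, 0],
    [0, 0, 0],
    [0, 0, 0],
    [0, 0, 0],
    [0, 0, 0],
    [0, 0, 0],
    [0, 0, 0]
  ],
  "jaw": [0.9, 0.9, 0.9, 0.9, 0.9, 0.9, 0.9, 0.9, 0.9, 0.9]
}}

```text
time: 12.17
tcp_pos: [0.5466, -0.0083, 0.2192]
eef_rot: [3.142, 0.0, -0.205]
ft_force: [0.4, 1.3, -1.4]
finger_gap: 0.0135
```

>>> {"op": "apply_moves", "data": {
  "travel": [
    [0, 0, 0.02],
    [0, 0, 0.04],
    [0, 0, 0.06],
    [0, 0, 0.08],
    [0, 0, 0.1],
    [0, 0, 0.12],
    [0, 0, 0.14],
    [0, 0, 0.14],
    [0, 0, 0.14]
  ],
  "turn": [
    [0, 0, 0],
    [0, 0, 0],
    [0, 0, 0],
    [0, 0, 0],
    [0, 0, 0],
    [0, 0, 0],
    [0, 0, 0],
    [0, 0, 0],
    [0, 0, 0]
  ],
  "jaw": [0.9, 0.9, 0.9, 0.9, 0.9, 0.9, 0.9, 0.9, 0.9]
}}

```text
time: 12.92
tcp_pos: [0.547, -0.0084, 0.2612]
eef_rot: [3.142, -0.001, -0.205]
ft_force: [0.3, -0.4, -2.4]
finger_gap: 0.0136
```

Run:
```python
from h import *
o=ctrl.get_obs();print(o['tcp_pos'],o['eef_rot'],o['ft_force'])
w=imaging.grab_frame('wrist');save(w,'w8.png')
c=cv2.resize(cv2.cvtColor(w['color'],cv2.COLOR_RGB2BGR)[120:320,220:420],(600,600),interpolation=cv2.INTER_CUBIC)
cv2.imwrite('pics/w8c.png',(255*(c/255.)**.6).astype('uint8'))
```

```text
[ 0.54700471 -0.00840577  0.26120586] [ 3.14157636e+00 -8.68494768e-04 -2.05383386e-01] [ 0.26498586 -0.39841965 -2.41668071]
```

View pics/w8c.png

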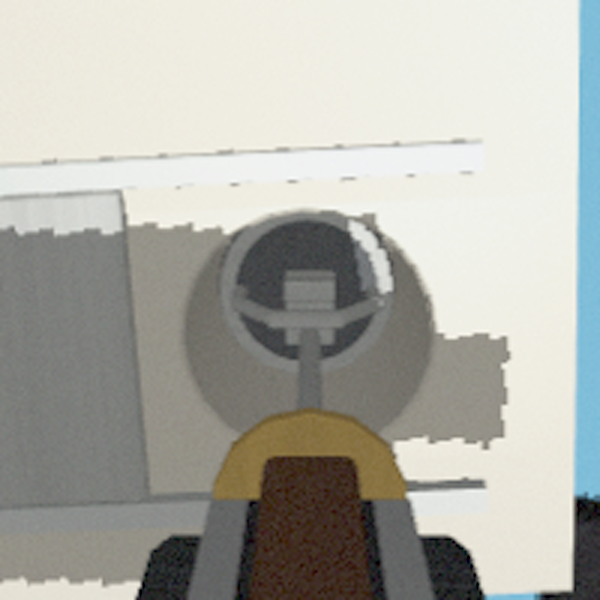

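>>> {"op": "apply_moves", "data": {
  "travel": [
    [0, 0, 0.01],
    [0, 0, 0.03],
    [0, 0, 0.054],
    [0, 0, 0.078],
    [0, 0, 0.102],
    [0, 0, 0.126],
    [0, 0, 0.15],
    [0, 0, 0.174],
    [0, 0, 0.198],
    [0, 0, 0.222]
  ],
  "turn": [
    [0, 0, 0],
    [0, 0, 0],
    [0, 0, 0],
    [0, 0, 0],
    [0, 0, 0],
    [0, 0, 0],
    [0, 0, 0],
    [0, 0, 0],
    [0, 0, 0],
    [0, 0, 0]
  ],
  "jaw": [0.9, 0.9, 0.9, 0.9, 0.9, 0.9, 0.9, 0.9, 0.9, 0.9]
}}

```text
time: 13.8
tcp_pos: [0.5468, -0.0084, 0.3282]
eef_rot: [-3.142, -0.0, -0.205]
ft_force: [-0.1, -0.1, -2.0]
finger_gap: 0.0134
```

>>> {"op": "apply_moves", "data": {
  "travel": [
    [0, 0, 0.024],
    [0, 0, 0.048],
    [0, 0, 0.072],
    [0, 0, 0.096],
    [0, 0, 0.12],
    [0, 0, 0.144],
    [0, 0, 0.168],
    [0, 0, 0.19],
    [0, 0, 0.205],
    [0, 0, 0.21]
  ],
  "turn": [
    [0, 0, 0],
    [0, 0, 0],
    [0, 0, 0],
    [0, 0, 0],
    [0, 0, 0],
    [0, 0, 0],
    [0, 0, 0],
    [0, 0, 0],
    [0, 0, 0],
    [0, 0, 0]
  ],
  "jaw": [0.9, 0.9, 0.9, 0.9, 0.9, 0.9, 0.9, 0.9, 0.9, 0.9]
}}

```text
time: 14.63
tcp_pos: [0.547, -0.0084, 0.3914]
eef_rot: [3.142, -0.001, -0.205]
ft_force: [-0.0, -0.5, -2.4]
finger_gap: 0.0133
```

Run:
```python
from h import *
o=ctrl.get_obs();print(o['tcp_pos'],o['eef_rot'],o['ft_force'])
f=imaging.grab_frame('top')
g=cv2.cvtColor(f['color'],cv2.COLOR_RGB2BGR)
H=cv2.HoughCircles(cv2.GaussianBlur(cv2.cvtColor(g,cv2.COLOR_BGR2GRAY)[200:290,150:260],(0,0),1),cv2.HOUGH_GRADIENT,1,4,param1=80,param2=14,minRadius=14,maxRadius=30)
print(H)
s=imaging.grab_frame('scene');save(s,'s8.png')
p,r=proj(s,[.533,.293,.034]),0
print(p)
a=cv2.resize(g[212:272,174:234],(400,400),interpolation=cv2.INTER_CUBIC)
b=cv2.resize(cv2.cvtColor(s['color'],cv2.COLOR_RGB2BGR)[130:360,260:490],(400,400),interpolation=cv2.INTER_CUBIC)
cv2.imwrite('pics/d.png',np.hstack([a,b]))
for n,f2 in(('top',f),('scene',s)):
  for q in spotter.search_frame('dryer',f2)[:3]:print(n,q)
```

```text
[ 0.54704464 -0.00844394  0.39143716] [ 3.14157848e+00 -1.33915519e-03 -2.05444681e-01] [-0.04388521 -0.53657503 -2.35237724]
[[[53.5 41.5 21.3]
  [54.5 37.5 21.6]
  [58.5 40.5 16.6]
  [51.5 46.5 17.2]
  [55.5 46.5 19.2]
  [59.5 47.5 16.1]
  [47.5 45.5 15.9]
  [59.5 36.5 16.9]
  [49.5 36.5 15.8]
  [46.5 39.5 15. ]]]
[428.81400298 320.80377976]
top {'point': [0.3709, 0.3147, 0.0267], 'score': 0.85}
top {'point': [0.5336, 0.2919, 0.029], 'score': 0.56}
scene {'point': [0.3826, 0.3149, 0.0261], 'score': 0.83}
scene {'point': [0.5455, 0.3046, 0.0264], 'score': 0.81}
scene {'point': [0.394, 0.093, 0.0222], 'score': 0.67}
```

View pics/d.png

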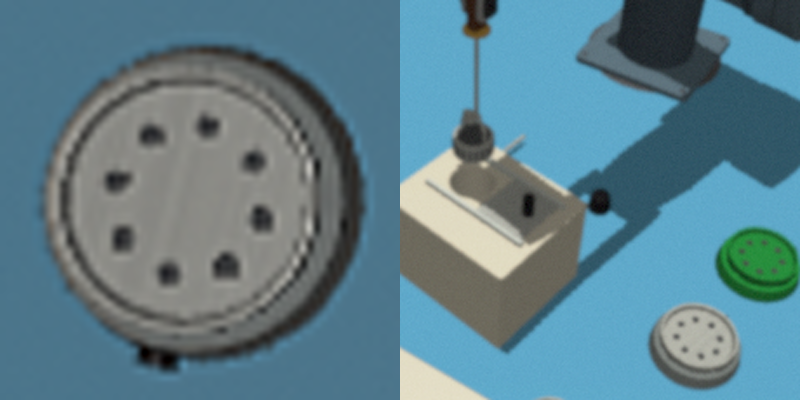

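Run:
```python
from h import *
f=imaging.grab_frame('top');s=imaging.grab_frame('scene')
print(atz(f,202.4,241.9,.026),atz(s,429.6,324.65,.026))
# basket seen in scene: drum bottom/top?
t=ctrl.get_obs()['tcp_pos'];print(t)
c,sn=np.cos(-.205),np.sin(-.205)
B=t+np.array([c*.0067,sn*.0067,-.0435-.162]);print('pred base',B,proj(s,B),proj(s,B+[0,0,.024]))
```

```text
[0.53226331 0.29826318 0.026     ] [0.53498237 0.29736328 0.026     ]
[ 0.54664529 -0.0083472   0.38989979]
pred base [ 0.553205   -0.0097111   0.18439979] [301.43781328 216.63636332] [301.48609897 207.78792079]
```

>>> {"op": "apply_moves", "data": {
  "travel": [
    [0, 0.008, 0],
    [-0.001, 0.02, 0],
    [-0.002, 0.036, 0],
    [-0.003, 0.056, 0],
    [-0.005, 0.08, 0],
    [-0.006, 0.104, 0],
    [-0.008, 0.128, 0],
    [-0.01, 0.152, 0],
    [-0.011, 0.176, 0],
    [-0.013, 0.2, 0]
  ],
  "turn": [
    [0, 0, 0],
    [0, 0, 0],
    [0, 0, 0],
    [0, 0, 0],
    [0, 0, 0],
    [0, 0, 0],
    [0, 0, 0],
    [0, 0, 0],
    [0, 0, 0],
    [0, 0, 0]
  ],
  "jaw": [0.9, 0.9, 0.9, 0.9, 0.9, 0.9, 0.9, 0.9, 0.9, 0.9]
}}

```text
time: 15.77
tcp_pos: [0.5428, 0.0525, 0.3904]
eef_rot: [-3.142, -0.0, -0.205]
ft_force: [-0.1, -0.9, -2.0]
finger_gap: 0.0135
```

>>> {"op": "apply_moves", "data": {
  "travel": [
    [-0.002, 0.024, 0],
    [-0.003, 0.048, 0],
    [-0.005, 0.072, 0],
    [-0.006, 0.096, 0],
    [-0.008, 0.12, 0],
    [-0.009, 0.144, 0],
    [-0.011, 0.168, 0],
    [-0.012, 0.192, 0],
    [-0.014, 0.216, 0],
    [-0.015, 0.24, 0]
  ],
  "turn": [
    [0, 0, 0],
    [0, 0, 0],
    [0, 0, 0],
    [0, 0, 0],
    [0, 0, 0],
    [0, 0, 0],
    [0, 0, 0],
    [0, 0, 0],
    [0, 0, 0],
    [0, 0, 0]
  ],
  "jaw": [0.9, 0.9, 0.9, 0.9, 0.9, 0.9, 0.9, 0.9, 0.9, 0.9]
}}

```text
time: 16.6
tcp_pos: [0.5383, 0.1243, 0.3904]
eef_rot: [-3.142, 0.0, -0.205]
ft_force: [-0.6, -0.2, -2.1]
finger_gap: 0.0133
```

>>> {"op": "apply_moves", "data": {
  "travel": [
    [-0.002, 0.024, 0],
    [-0.003, 0.048, 0],
    [-0.005, 0.072, 0],
    [-0.006, 0.096, 0],
    [-0.008, 0.12, 0],
    [-0.009, 0.144, 0],
    [-0.011, 0.168, 0],
    [-0.012, 0.192, 0],
    [-0.014, 0.216, 0],
    [-0.015, 0.24, 0]
  ],
  "turn": [
    [0, 0, 0],
    [0, 0, 0],
    [0, 0, 0],
    [0, 0, 0],
    [0, 0, 0],
    [0, 0, 0],
    [0, 0, 0],
    [0, 0, 0],
    [0, 0, 0],
    [0, 0, 0]
  ],
  "jaw": [0.9, 0.9, 0.9, 0.9, 0.9, 0.9, 0.9, 0.9, 0.9, 0.9]
}}

```text
time: 17.43
tcp_pos: [0.5338, 0.1963, 0.3904]
eef_rot: [-3.142, 0.0, -0.205]
ft_force: [0.4, 0.0, -1.8]
finger_gap: 0.0133
```

>>> {"op": "apply_moves", "data": {
  "travel": [
    [-0.002, 0.023, -0.004],
    [-0.003, 0.045, -0.012],
    [-0.004, 0.067, -0.025],
    [-0.006, 0.089, -0.04],
    [-0.007, 0.11, -0.055],
    [-0.008, 0.13, -0.07],
    [-0.009, 0.15, -0.085],
    [-0.011, 0.17, -0.1],
    [-0.012, 0.19, -0.115],
    [-0.013, 0.21, -0.13]
  ],
  "turn": [
    [0, 0, 0],
    [0, 0, 0],
    [0, 0, 0],
    [0, 0, 0],
    [0, 0, 0],
    [0, 0, 0],
    [0, 0, 0],
    [0, 0, 0],
    [0, 0, 0],
    [0, 0, 0]
  ],
  "jaw": [0.9, 0.9, 0.9, 0.9, 0.9, 0.9, 0.9, 0.9, 0.9, 0.9]
}}

```text
time: 18.27
tcp_pos: [0.5299, 0.2592, 0.3509]
eef_rot: [3.142, 0.0, -0.205]
ft_force: [0.4, -0.6, -1.8]
finger_gap: 0.0135
```

>>> {"op": "apply_moves", "data": {
  "travel": [
    [-0.001, 0.018, -0.015],
    [-0.002, 0.036, -0.03],
    [-0.003, 0.053, -0.045],
    [-0.004, 0.069, -0.06],
    [-0.005, 0.084, -0.075],
    [-0.006, 0.098, -0.09],
    [-0.007, 0.11, -0.105],
    [-0.008, 0.12, -0.12],
    [-0.008, 0.127, -0.135],
    [-0.009, 0.132, -0.15]
  ],
  "turn": [
    [0, 0, 0],
    [0, 0, 0],
    [0, 0, 0],
    [0, 0, 0],
    [0, 0, 0],
    [0, 0, 0],
    [0, 0, 0],
    [0, 0, 0],
    [0, 0, 0],
    [0, 0, 0]
  ],
  "jaw": [0.9, 0.9, 0.9, 0.9, 0.9, 0.9, 0.9, 0.9, 0.9, 0.9]
}}

```text
time: 19.1
tcp_pos: [0.5273, 0.2985, 0.306]
eef_rot: [-3.142, -0.0, -0.205]
ft_force: [0.2, -0.1, -2.3]
finger_gap: 0.0133
```

>>> {"op": "apply_moves", "data": {
  "travel": [
    [0, 0.002, -0.018],
    [0, 0.003, -0.036],
    [0, 0.003, -0.054],
    [0, 0.003, -0.07],
    [0, 0.003, -0.085],
    [0, 0.003, -0.095],
    [0, 0.003, -0.1],
    [0, 0.003, -0.1],
    [0, 0.003, -0.1]
  ],
  "turn": [
    [0, 0, 0],
    [0, 0, 0],
    [0, 0, 0],
    [0, 0, 0],
    [0, 0, 0],
    [0, 0, 0],
    [0, 0, 0],
    [0, 0, 0],
    [0, 0, 0]
  ],
  "jaw": [0.9, 0.9, 0.9, 0.9, 0.9, 0.9, 0.9, 0.9, 0.9]
}}

```text
time: 19.85
tcp_pos: [0.5274, 0.2991, 0.2766]
eef_rot: [-3.141, -0.0, -0.206]
ft_force: [-0.6, 0.0, -2.4]
finger_gap: 0.0134
```

Run:
```python
from h import *
o=ctrl.get_obs();t=o['tcp_pos'];print(t,o['eef_rot'],o['ft_force'],o['time'])
c,sn=np.cos(-.205),np.sin(-.205)
B=t+np.array([c*.0067,sn*.0067,-.0435-.162]);print('pred base',B)
w=imaging.grab_frame('wrist');s=imaging.grab_frame('scene');save(w,'w9.png');save(s,'s9.png')
u=proj(s,B).astype(int);print(u)
a=cv2.resize(cv2.cvtColor(w['color'],cv2.COLOR_RGB2BGR)[100:340,200:440],(400,400),interpolation=cv2.INTER_CUBIC)
b=cv2.resize(cv2.cvtColor(s['color'],cv2.COLOR_RGB2BGR)[u[1]-80:u[1]+60,u[0]-70:u[0]+70],(400,400),interpolation=cv2.INTER_CUBIC)
cv2.imwrite('pics/p.png',np.hstack([a,b]))
```

```text
[0.52739493 0.29910988 0.27655359] [-3.14143125e+00 -2.25283349e-04 -2.05557479e-01] [-0.58702905  0.03672883 -2.37751468] 19.85
pred base [0.53395464 0.29774598 0.07105359]
[434 311]
```

View pics/p.png

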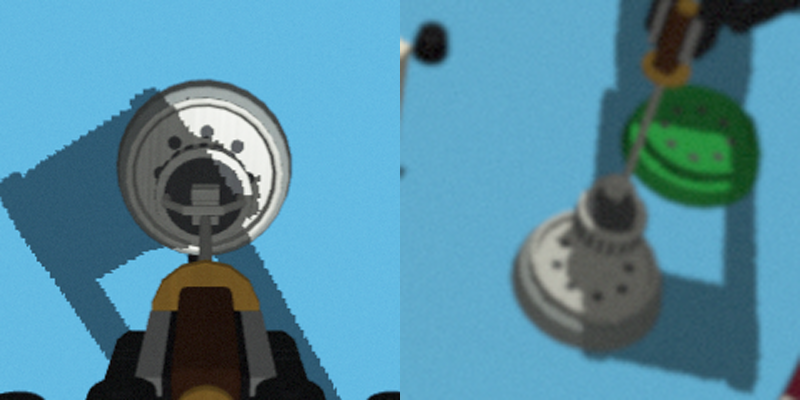

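Run:
```python
from h import *
w=imaging.grab_frame('wrist')
print(atz(w,323,197.8,.034),[atz(w,200+x*.6,100+y*.6,.034) for x,y in((132,165),(278,165),(205,97))])
```

```text
[0.54061998 0.29724659 0.034     ] [array([0.54817324, 0.33905689, 0.034     ]), array([0.53085787, 0.25591423, 0.034     ]), array([0.57741227, 0.28957389, 0.034     ])]
```

>>> {"op": "apply_moves", "data": {
  "travel": [
    [0, 0, -0.012],
    [0, 0, -0.03],
    [0, 0, -0.05],
    [0, 0, -0.07],
    [0, 0, -0.09],
    [0, 0, -0.108],
    [0, 0, -0.122],
    [0, 0, -0.134],
    [0, 0, -0.143],
    [0, 0, -0.15]
  ],
  "turn": [
    [0, 0, 0],
    [0, 0, 0],
    [0, 0, 0],
    [0, 0, 0],
    [0, 0, 0],
    [0, 0, 0],
    [0, 0, 0],
    [0, 0, 0],
    [0, 0, 0],
    [0, 0, 0]
  ],
  "jaw": [0.9, 0.9, 0.9, 0.9, 0.9, 0.9, 0.9, 0.9, 0.9, 0.9]
}}

```text
time: 20.83
tcp_pos: [0.5273, 0.2991, 0.2311]
eef_rot: [3.142, 0.0, -0.206]
ft_force: [-0.4, 1.3, 0.0]
finger_gap: 0.0132
```

>>> {"op": "apply_moves", "data": {
  "travel": [
    [0, 0, -0.006],
    [0, 0, -0.012],
    [0, 0, -0.02],
    [0, 0, -0.032],
    [0, 0, -0.044],
    [0, 0, -0.053],
    [0, 0, -0.053],
    [0, 0, -0.053]
  ],
  "turn": [
    [0, 0, 0],
    [0, 0, 0],
    [0, 0, 0],
    [0, 0, 0],
    [0, 0, 0],
    [0, 0, 0],
    [0, 0, 0],
    [0, 0, 0]
  ],
  "jaw": [0.9, 0.9, 0.9, 0.9, 0.9, 0.9, 0.9, 0.9]
}}

```text
time: 21.5
tcp_pos: [0.5272, 0.2991, 0.2152]
eef_rot: [3.141, 0.0, -0.205]
ft_force: [0.5, -0.3, -0.8]
finger_gap: 0.0131
```

Run:
```python
from h import *
o=ctrl.get_obs();print(o['tcp_pos'],o['eef_rot'],o['ft_force'])
w=imaging.grab_frame('wrist');save(w,'w10.png')
a=cv2.resize(cv2.cvtColor(w['color'],cv2.COLOR_RGB2BGR)[80:320,180:460],(700,600),interpolation=cv2.INTER_CUBIC)
cv2.imwrite('pics/w10c.png',a)
```

```text
[0.52721569 0.29905132 0.21518103] [ 3.14128153e+00  4.06924456e-04 -2.05428339e-01] [ 0.53803134 -0.33134029 -0.78034198]
```

>>> {"op": "apply_moves", "data": {
  "travel": [
    [-0.013, 0.003, 0],
    [-0.033, 0.007, 0],
    [-0.053, 0.011, 0],
    [-0.079, 0.016, 0],
    [-0.105, 0.022, 0],
    [-0.131, 0.027, 0],
    [-0.131, 0.027, 0],
    [-0.131, 0.027, 0.1],
    [-0.131, 0.027, 0.22],
    [-0.131, 0.027, 0.33]
  ],
  "turn": [
    [0, 0, 0],
    [0, 0, 0],
    [0, 0, 0],
    [0, 0, 0],
    [0, 0, 0],
    [0, 0, 0],
    [0, 0, 0],
    [0, 0, 0],
    [0, 0, 0],
    [0, 0, 0]
  ],
  "jaw": [0.9, 0.9, 0.9, 0.9, 0.9, 0.9, 0.9, 0.9, 0.9, 0.9]
}}

```text
time: 22.38
tcp_pos: [0.4875, 0.3072, 0.3156]
eef_rot: [3.141, 0.001, -0.205]
ft_force: [1.2, 0.7, -0.5]
finger_gap: 0.0136
```

Run:
```python
from h import *
o=ctrl.get_obs();print(o['tcp_pos'],o['eef_rot'],o['ft_force'],o['joints'])
s=imaging.grab_frame('scene');save(s,'s10.png');w=imaging.grab_frame('wrist');save(w,'w11.png')
for n in('basket','bail_top'):
  for nm,f in(('s',s),('w',w)):
    for q in spotter.search_frame(n,f)[:2]:print(n,nm,q)
a=cv2.resize(cv2.cvtColor(w['color'],cv2.COLOR_RGB2BGR),(400,300))
b=cv2.resize(cv2.cvtColor(s['color'],cv2.COLOR_RGB2BGR)[240:390,330:530],(400,300),interpolation=cv2.INTER_CUBIC)
cv2.imwrite('pics/r.png',np.hstack([a,b]))
```

```text
[0.48750327 0.30717268 0.31558445] [ 3.14093664e+00  7.93654183e-04 -2.05138394e-01] [ 1.23757971  0.74587239 -0.51464866] [ 3.68826368e-01  2.75617892e-01  1.36828126e+00 -1.20278706e-04
  1.49871617e+00  2.14476955e+00]
basket s {'point': [0.5395, 0.3034, 0.0527], 'score': 0.74}
basket w {'point': [0.5354, 0.2996, 0.0521], 'score': 0.95}
bail_top s {'point': [0.544, 0.2971, 0.0491], 'score': 0.85}
bail_top s {'point': [0.57, -0.2947, 0.01], 'score': 0.4}
bail_top w {'point': [0.5368, 0.2974, 0.0503], 'score': 0.79}
```

View pics/r.png

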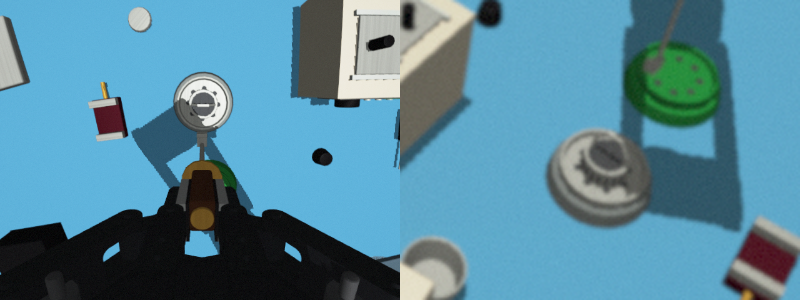

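>>> {"op": "apply_moves", "data": {
  "travel": [
    [0, -0.05, 0.03],
    [0, -0.15, 0.06],
    [0, -0.26, 0.06],
    [0, -0.37, 0.06],
    [0, -0.48, 0.06],
    [0, -0.59, 0.06],
    [0, -0.7, 0.06],
    [0, -0.8, 0.06],
    [0, -0.9, 0.06],
    [-0.018, -1.0, 0.06]
  ],
  "turn": [
    [0, 0, 0],
    [0, 0, 0.01],
    [0, 0, 0.03],
    [0, 0, 0.05],
    [0, 0, 0.07],
    [0, 0, 0.09],
    [0, 0, 0.1],
    [0, 0, 0.11],
    [0, 0, 0.12],
    [0, 0, 0.13]
  ],
  "jaw": [0.9, 0.9, 0.9, 0.9, 0.9, 0.9, 0.9, 0.9, 0.9, 0.9]
}}

```text
time: 23.52
tcp_pos: [0.4822, 0.0057, 0.3307]
eef_rot: [-3.141, 0.003, -0.001]
ft_force: [-0.5, -0.4, -1.9]
finger_gap: 0.0131
```

>>> {"op": "apply_moves", "data": {
  "travel": [
    [0, -0.11, 0],
    [0, -0.22, 0],
    [0, -0.33, 0],
    [0, -0.44, 0],
    [0, -0.55, 0],
    [0, -0.66, 0],
    [0, -0.77, 0],
    [0, -0.87, 0],
    [0, -0.95, 0],
    [-0.018, -1.0, 0]
  ],
  "turn": [
    [0, 0, 0.015],
    [0, 0, 0.03],
    [0, 0, 0.05],
    [0, 0, 0.07],
    [0, 0, 0.09],
    [0, 0, 0.11],
    [0, 0, 0.12],
    [0, 0, 0.13],
    [0, 0, 0.14],
    [0, 0, 0.149]
  ],
  "jaw": [0.9, 0.9, 0.9, 0.9, 0.9, 0.9, 0.9, 0.9, 0.9, 0.9]
}}

```text
time: 24.35
tcp_pos: [0.4767, -0.2953, 0.3299]
eef_rot: [-3.139, 0.002, 0.232]
ft_force: [-0.3, 0.1, -0.8]
finger_gap: 0.0135
```

>>> {"op": "apply_moves", "data": {
  "travel": [
    [-0.008, -0.06, 0],
    [-0.016, -0.102, 0],
    [-0.016, -0.102, 0],
    [-0.016, -0.102, 0]
  ],
  "turn": [
    [0, 0, 0],
    [0, 0, 0],
    [0, 0, 0],
    [0, 0, 0]
  ],
  "jaw": [0.9, 0.9, 0.9, 0.9]
}}

```text
time: 24.68
tcp_pos: [0.472, -0.3233, 0.3312]
eef_rot: [-3.139, 0.001, 0.232]
ft_force: [-1.0, 0.8, -1.0]
finger_gap: 0.0134
```

>>> {"op": "apply_moves", "data": {
  "travel": [
    [0.015, 0, -0.07],
    [0.015, 0, -0.14],
    [0.015, 0, -0.21],
    [0.015, 0, -0.28],
    [0.015, 0, -0.35],
    [0.015, 0, -0.41],
    [0.015, 0, -0.45],
    [0.015, 0, -0.47],
    [0.015, 0, -0.47],
    [0.015, 0, -0.47]
  ],
  "turn": [
    [0, 0, 0],
    [0, 0, 0],
    [0, 0, 0],
    [0, 0, 0],
    [0, 0, 0],
    [0, 0, 0],
    [0, 0, 0],
    [0, 0, 0],
    [0, 0, 0],
    [0, 0, 0]
  ],
  "jaw": [0.9, 0.9, 0.9, 0.9, 0.9, 0.9, 0.9, 0.9, 0.9, 0.9]
}}

```text
time: 25.52
tcp_pos: [0.4772, -0.3227, 0.1918]
eef_rot: [-3.141, -0.0, 0.234]
ft_force: [-0.8, -0.1, 0.2]
finger_gap: 0.0136
```

Run:
```python
from h import *
o=ctrl.get_obs();print(o['tcp_pos'],o['eef_rot'],np.abs(o['qd']).max());d=np.array([.5428,-.3085,.1785])-o['tcp_pos'];print(d/.3)
```

```text
[ 0.47723977 -0.32272236  0.19184284] [-3.14146234e+00 -1.49718065e-04  2.33678462e-01] 0.023069125920277773
[ 0.21853412  0.04740788 -0.04447615]
```

>>> {"op": "apply_moves", "data": {
  "travel": [
    [0.05, 0.011, 0],
    [0.1, 0.022, 0],
    [0.15, 0.033, 0],
    [0.2, 0.043, 0],
    [0.219, 0.047, 0],
    [0.219, 0.047, 0],
    [0.219, 0.047, -0.02],
    [0.219, 0.047, -0.035],
    [0.219, 0.047, -0.045],
    [0.219, 0.047, -0.045]
  ],
  "turn": [
    [0, 0, 0],
    [0, 0, 0],
    [0, 0, 0],
    [0, 0, 0],
    [0, 0, 0],
    [0, 0, 0],
    [0, 0, 0],
    [0, 0, 0],
    [0, 0, 0],
    [0, 0, 0]
  ],
  "jaw": [0.9, 0.9, 0.9, 0.9, 0.9, 0.9, 0.9, 0.9, 0.9, 0.9]
}}

```text
time: 26.35
tcp_pos: [0.5417, -0.3093, 0.1785]
eef_rot: [-3.141, 0.0, 0.232]
ft_force: [-2.2, 1.5, 4.4]
finger_gap: 0.0135
```

>>> {"op": "apply_moves", "data": {
  "travel": [
    [0, 0, -0.003],
    [0, 0, -0.003]
  ],
  "turn": [
    [0, 0, 0],
    [0, 0, 0]
  ],
  "jaw": [0.9, 0.9]
}}

```text
time: 26.52
tcp_pos: [0.5417, -0.3093, 0.1785]
eef_rot: [3.142, 0.0, 0.232]
ft_force: [-3.5, 2.3, 9.0]
finger_gap: 0.0136
```

>>> {"op": "apply_moves", "data": {
  "travel": [
    [0, 0, 0],
    [0, 0, 0],
    [0, 0, 0],
    [0, 0, 0]
  ],
  "turn": [
    [0, 0, 0],
    [0, 0, 0],
    [0, 0, 0],
    [0, 0, 0]
  ],
  "jaw": [0.7, 0.5, 0.3, 0.3]
}}

```text
time: 26.85
tcp_pos: [0.5422, -0.3094, 0.1767]
eef_rot: [-3.141, 0.0, 0.232]
ft_force: [0.3, -0.3, 0.4]
finger_gap: 0.0593
```

>>> {"op": "apply_moves", "data": {
  "travel": [
    [0, 0, 0.04],
    [0, 0, 0.1],
    [0, 0, 0.2],
    [0, 0, 0.3],
    [-0.1, -0.03, 0.35],
    [-0.2, -0.05, 0.35],
    [-0.3, -0.07, 0.35],
    [-0.3, -0.07, 0.35],
    [-0.3, -0.07, 0.35]
  ],
  "turn": [
    [0, 0, 0],
    [0, 0, 0],
    [0, 0, 0],
    [0, 0, 0],
    [0, 0, 0],
    [0, 0, 0],
    [0, 0, 0],
    [0, 0, 0],
    [0, 0, 0]
  ],
  "jaw": [0.3, 0.3, 0.3, 0.3, 0.3, 0.3, 0.3, 0.3, 0.3]
}}

```text
time: 27.6
tcp_pos: [0.4515, -0.3307, 0.2823]
eef_rot: [3.141, -0.0, 0.23]
ft_force: [0.3, -0.8, 0.9]
finger_gap: 0.0598
```

Run:
```python
from h import *
o=ctrl.get_obs();print(o['tcp_pos'],o['time'],o['ft_force'],o['finger_gap'])
f=imaging.grab_frame('top');s=imaging.grab_frame('scene');save(f,'tend.png');save(s,'send.png')
for n in('draw_hook','hook_bend','basket','shutter_knob'):
  for nm,g in(('t',f),('s',s)):
    for q in spotter.search_frame(n,g)[:3]:print(n,nm,q)
# compare with the first pictures: hook and bystanders
for a,b in(('top.png','tend.png'),('scene.png','send.png')):
  A=cv2.imread('pics/'+a);B=cv2.imread('pics/'+b)
  box=(440,195,115,65) if a[0]=='t' else (150,150,85,90)
  x,y,w,h=box;d=cv2.absdiff(A[y:y+h,x:x+w],B[y:y+h,x:x+w]).max(2)
  print(a,(d>40).sum(),np.argwhere(d>40).mean(0)+[y,x] if (d>40).any() else '')
  D=(cv2.GaussianBlur(cv2.absdiff(A,B).max(2),(0,0),1)>40).astype('uint8')
  n,_,st,c=cv2.connectedComponentsWithStats(cv2.dilate(D,np.ones((5,5))))
  print([st[i].tolist() for i in range(1,n) if st[i][4]>60])
  # shift of the handle region
  hx=(476,216,24,24) if a[0]=='t' else (186,158,24,60)
  x,y,w,h=hx;r=cv2.matchTemplate(B[y-6:y+h+6,x-6:x+w+6],A[y:y+h,x:x+w],cv2.TM_CCOEFF_NORMED);print('hook shift',cv2.minMaxLoc(r))
```

```text
[ 0.45152999 -0.33070041  0.28233582] 27.6 [ 0.34136339 -0.82757595  0.90118326] 0.05982633786239833
draw_hook t {'point': [0.5696, -0.4126, 0.1265], 'score': 0.88}
draw_hook t {'point': [0.5447, -0.3081, 0.1431], 'score': 0.64}
draw_hook s {'point': [0.5742, -0.4168, 0.1255], 'score': 0.88}
draw_hook s {'point': [0.5486, -0.3019, 0.1498], 'score': 0.7}
hook_bend t {'point': [0.5651, -0.4124, 0.1244], 'score': 0.85}
hook_bend t {'point': [0.5436, -0.3025, 0.1437], 'score': 0.69}
hook_bend s {'point': [0.5709, -0.4155, 0.1182], 'score': 0.76}
hook_bend s {'point': [0.5509, -0.3024, 0.1468], 'score': 0.57}
basket t {'point': [0.5275, 0.2905, 0.053], 'score': 0.62}
basket s {'point': [0.5401, 0.3021, 0.0507], 'score': 0.96}
shutter_knob t {'point': [0.5608, 0.0621, 0.1424], 'score': 0.82}
shutter_knob t {'point': [0.5531, -0.2975, 0.011], 'score': 0.16}
shutter_knob s {'point': [0.575, 0.0654, 0.1448], 'score': 0.66}
top.png 389 [249.89717224 479.84575835]
[[322, 211, 32, 31, 647], [289, 214, 13, 13, 148], [218, 217, 422, 263, 54033], [473, 221, 23, 13, 171], [189, 230, 26, 24, 501], [603, 446, 37, 34, 1030]]
hook shift (-0.16089825332164764, 0.9236701130867004, (0, 12), (6, 6))
scene.png 394 [207.88324873 226.99492386]
[[173, 0, 18, 11, 163], [211, 0, 46, 59, 1589], [210, 0, 275, 236, 28682], [173, 46, 65, 75, 3093], [414, 73, 16, 38, 418], [281, 219, 70, 50, 1707], [418, 307, 28, 29, 672]]
hook shift (-0.00223183142952621, 0.9957584142684937, (12, 0), (6, 6))
```

Run:
```python
from h import *
f=imaging.grab_frame('top')
def knob(im,x0,x1,y0,y1):
    g=im[y0:y1,x0:x1].max(2).astype(float);m=g<65;v,u=np.nonzero(m);return u.mean()+x0,v.mean()+y0,m.sum()
A=cv2.imread('pics/top.png')
a=knob(A,315,342,212,240);u=proj(f,[.568,.081,.169]).astype(int);b=knob(f['color'],u[0]-12,u[0]+13,u[1]-12,u[1]+13);print(a,b,u)
p,q=atz(f,*a[:2],.160),atz(f,*b[:2],.160);print(p,q,np.linalg.norm(p-q))
```

```text
(np.float64(327.39473684210526), np.float64(225.07894736842104), np.int64(38)) (np.float64(294.92857142857144), np.float64(220.1904761904762), np.int64(42)) [292 219]
[0.5567334  0.01117418 0.16      ] [0.56782476 0.07724001 0.16      ] 0.06699039124178509
```

Run:
```python
from h import *
from scipy.spatial.transform import Rotation as Ro
w=imaging.grab_frame('wrist');o=ctrl.get_obs()
T=Ro.from_euler('xyz',o['eef_rot']).as_matrix();Rw=np.array(w['R']);tw=np.array(w['t'])
Rct=Rw@T;tct=Rw@o['tcp_pos']+tw
T6=Ro.from_euler('xyz',[-3.14151,.0007,-.2053]).as_matrix();p6=np.array([.53225,-.00536,.31483])
w['R']=Rct@T6.T;w['t']=tct-w['R']@p6
im=cv2.imread('pics/w6.png').astype(float)
M=atz(w,323.75,196,.135);print(M)
yaw=-.155;yd=np.array([-np.sin(yaw),np.cos(yaw)])
E=[]
for a in((103,140),(110,220),(117,300),(124,400),(130,490)):
    P=atz(w,246+a[0]/4,121+a[1]/4,.141);E.append(P);print((P-M)[:2]@yd)
d=E[-1]-E[0];print('edge dir yaw',np.arctan2(d[1],d[0]))
```

```text
[ 0.55579612 -0.00980634  0.135     ]
0.03806269230121795
0.03795982029759355
0.03786728083999815
0.03811481220954168
0.03842321148300504
edge dir yaw 2.981387236385606
```

```bash
python3 -c "
from h import *
print(workorder.finish_job())"
```

```text
the job is handed in; nothing more can be done
None
```

The job is done and handed in at about 28 s of the 70 s allowed. I slid the shutter fully open, then took the brown and brass draw hook from its stand. I caught the bail with it, drew the basket out at 0.1 m/s or less, and stood it in the grey dryer's dish. After unhooking it, I hung the hook back on its fork.

**Last checks:**
- **Shutter:** The plate's edge measured 38.0 mm from the well axis, which means the full 72 mm of travel, and the gripper met 15 N at the stop. A coarse check of the knob in the top camera gave only 67 mm. I put that down to low resolution and the knob's visible side, and trusted the edge and the stop force. The edge measurement came from a picture taken before the lift.
- **Basket:** It stands upright in the dish. The wrist camera put it within about 3 mm of the dish centre. The less precise finder read up to 9 mm off, and in opposite directions in the top and scene pictures. The force on the wrist dropped when the basket touched down.
- **Hook:** It lines up with its original place to within a pixel in both the top and scene cameras.
- **Bystanders:** Comparing the first and last pictures showed changes only at the shutter, the dish, and the arm with its shadow. One small changed patch near the loupe I took for the arm's shadow and did not examine further.

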